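Zero the thickness gauge and hold its jaw open at 10 mm

TASK

Get the bench thickness gauge ready for a turned disc: with its jaw closed, turn the dial's knurled bezel until the zero wedge on the dial lies at the pointer. Then press the round pad of the spring lever down with the fingertips until the pointer reads 10 (half a turn, the long mark opposite zero), and finish still holding the lever there so that the jaw stays 10 mm open. Leave the bezel at zero and the other things on the bench where they lie.

Things in the scene. Friction and masses are not known exactly. Their poses are not given: they have to be found in the camera images.
- gauge: Bench thickness gauge, fixed; place and yaw differ each time. Origin on the bench under the dial's upright axis, z up. Steel foot 100 mm (x) by 215 mm (y -85 to +130), 18 mm high. Jaw (spindle against a 70 mm high anvil block) on the +y side, spring lever on the -y side. Blue round case under the bezel: 52 mm diameter, 18 to 68 mm high. Nothing on it is higher than the dial's rim (88 mm).
- dial_center (a point): Centre of the white dial face, 84 mm above the bench, on the upright axis. The face turns with the bezel: 20 divisions of 1 mm, numbered clockwise (no figures), long marks at 5, 10 and 15, a wedge at zero.
- bezel (a joint): Bezel angle, rad, counter-clockwise from above; range -1.8 to 1.8; 0 = zero wedge at the resting pointer. Starts at 0.5 to 1.4; stays where left (friction 0.04 N m). Knurled aluminium ring, 60 mm outer diameter, to be pinched from above across any diameter at 70 to 84 mm above the bench; overhangs the case by 4 mm.
- zero_mark (a point): Middle of the zero mark on the dial face: a black wedge, wide at the rim, tapering inwards, 22 mm from the dial's axis. Turns with the bezel.
- pointer (a joint): Angle (rad) of the thin dark pointer on the dial, clockwise from above: 0 = at rest along the gauge's +x, jaw closed. Geared to the lever: 11.64 times its angle, 0.314 rad per mm of jaw opening, so 3.14 = 10 mm (reading 10 if the bezel is at zero); at most 4.9. Turning the bezel does not move it.
- pointer_tip (a point): Tip of the pointer, 18 mm from the dial's axis.
- lever: Steel spring lever, round black pad at its free end. Origin on its level pivot (along gauge x), at gauge y = -60 mm, 46 mm above the bench. At rest it slopes up away from the pivot by 0.27 rad; pressed by 0.27 rad it is level and the jaw 10 mm open; stop at 0.42 rad. Springs back when let go: about 3 N on the pad to start it, 7 N at 10 mm, 9 N at the stop.
- lever_pad (a point): Centre of the top face of the lever's pad (36 mm diameter, 8 mm thick), 75 mm from the pivot. About 70 mm above the bench at rest, 50 mm with the jaw 10 mm open, so it goes down 20 mm (2 mm per mm of opening).
- bowl: Loose turned wooden bowl, 120 mm diameter, 55 mm high; leave alone. Origin under its centre.
- disc: Loose flat turned wooden disc, 76 mm diameter, 9 mm thick, beside the gauge; leave alone. Origin under its centre.
- finial: Loose dark turned finial standing on its foot, 48 mm diameter, 72 mm high; leave alone. Origin under its centre.
- gouge: Loose turning gouge, wooden handle and steel blade, 350 mm long, lying on the bench; leave alone. Origin on the bench, blade along its +x.

How it is judged:
On the way:
1. with the jaw closed, the bezel is turned to zero (value of joint bezel between -0.1 and 0.1 rad and value of joint pointer below 0.2 rad), for 0.3 s.
At the end, for the whole second after the job is handed in: The bezel is at zero within 0.10 rad (a third of a division), and the fingers press the lever with more than 3 N and hold it still with the pointer at 10, within one division (3.14 +- 0.31 rad of pointer, jaw 9 to 11 mm open) (value of joint bezel between -0.1 and 0.1 rad and value of joint pointer between 2.827 and 3.456 rad and velocity of joint pointer between -0.5 and 0.5 rad/s and contact force between the fingers and lever above 3 N); the arm keeps its last pose, push and grip.
It fails at once if the bowl is moved by more than 30 mm (distance of bowl from where it was at the start of the episode above 0.03 m).
It fails at once if the disc is moved by more than 30 mm (distance of disc from where it was at the start of the episode above 0.03 m).
It fails at once if the finial is moved by more than 30 mm (distance of finial from where it was at the start of the episode above 0.03 m).
It fails at once if the gouge is moved by more than 30 mm (distance of gouge from where it was at the start of the episode above 0.03 m).
It also fails if it takes over 38 s, if anything falls off the work surface, if the arm or the gripper's body presses on something with over 40 N, if the wrist force passes 120 N, or if a joint passes its speed limit or range.

ROBOT

A 6-joint arm with a two-finger parallel gripper is mounted at the origin on the work surface. World frame = base frame: x ahead of the robot, y to its left, z up, the work surface at z = 0. Lengths are in m, angles in rad, forces in N, time in s.
With the tool pointing down it reaches from about 0.35 to 0.975 m from the base axis. Payload 4.9 kg.
Tool frame: the origin (TCP) lies at the very end of the fingers, on their centre line; the grasp point (between the pads) lies 19 mm behind it; z points along the fingers, y is the line along which they close (so a half turn about z gives the same grasp; the last joint's range is limited). The gripper opens to 85 mm and grips with 20 to 120 N. Pads are 22 mm wide; open, the fingers measure 114 mm over their backs; the gripper's body (76 mm by 85 mm) begins 54 mm behind the grasp point. The pads swing forward as they close: fully open they stand 13 mm farther back than shut.
Start: joints at [1.071, 0.053, 1.613, -0, 1.476, -0.119], TCP at [0.232, 0.58, 0.231] pointing down, gripper open.
Joint ranges: [-3.01, 3.01], [-1.01, 2.22], [0.06, 2.58], [-1.02, 4.17], [0.09, 2.62], [-3.14, 3.14]. Speed limits (rad/s): [2.57, 2.57, 3.14, 3.14, 3.14, 3.14].

INTERFACE

Orientations are given as a unit quaternion [w, x, y, z].
In Python, from plant import * gives the robot as it stands.
- The arm moves only by the tool jog_arm, never from a script. Its argument "moves" is a list that holds one entry, the list of rows, each a list of 7 numbers: the finger opening in cm, from 0 to 8.54, then the shift along the tool's x, y, z in cm, then the turn, a rotation vector about the tool's x, y, z in rad. A call has 1 to 20 rows; each row shifts and turns the commanded pose from where the row before left it, along the tool's axes as they then stand; what a row does not reach is not made up. A row lasts 1/12 s, in which the tool goes at most 41.7 mm and 7.16 degrees, less where a joint would pass 70% of its speed; a pose out of reach is approached as far as the arm can. A call is refused whole if a number of a shift passes 4.17 or a number of a turn 0.125, either way. A call with a gripper value outside its range is refused whole. The fingers move at their own pace and stop on an object; the grip force is fixed at half the most. Time passes only in rows, so rows that do not move let the fingers close. It gives the time, the measured TCP pose, the force, the opening and the grip force at its end, in the units of the state.
- state(): the state, without advancing time (a new reading comes with each control period).
- grab_frame(name): name is "scene" or "top"; returns a dict with "color" (420x560x3 uint8, blue, green, red), "depth" (420x560 float32, m along the optical axis (not along the pixel's ray), 0 where there is no reading), "fx", "fy", "cx", "cy" (pixels), "R" (3x3) and "t" (3): a world point X has camera coordinates R X + t. Camera axes: x right, y down, z forward; pixel columns grow to the right and rows downward; lengths in m; the calibration is good to about 2 mm. A picture is of the moment at which its call begins.
- job_done(): hands the job in; it is judged then, once.
Trained networks look in a picture, given as the dict that the camera call returned (one of the last four; its "shot" number tells which), for a name from the list of things; names that differ only in an ending like _2 or _b are one class to them, and where a whole thing is asked for, a point or a joint stands for the part that bears it (a point fixed in the world has none). Each returns a list of dicts, best first, with "p" (0 to 1); they miss things now and then, are a little off and sometimes report something else, mostly with a low value. They report only what shows in the picture. A call takes as long as a camera call.
- recognise(name, picture): "rect" ([centre column, centre row, width, height] in pixels, round what is visible of it).
- regions_of(name, picture): "pixels" (420x560 bool, what is visible of it) and "rect" ([centre column, centre row, width, height] in pixels, round what is visible of it).
The state is a dict: "time": time; "joint_pos": joint angles; "joint_vel": joint speeds; "joint_efforts": joint torques, N m; "tool_pos": TCP position; "tool_rot": TCP orientation; "contact_force": force on the tool from outside, world axes, zero at the start; "ft_torque": the same for the moment, N m; "gripper_width": opening from 0.0 (shut) to 1.0 (fully open); "grasp_force": force on a finger pad.
Only numpy, scipy, OpenCV 4.12 (cv2) and the standard library are available. Lean on these libraries where they do the work, as an engineer would, in place of code of your own. Each camera call takes 0.05 s, during which the arm holds its last target. There are 200 camera calls.

## Working session

There is one attempt and no reset: what is moved stays moved. The work goes in short steps, Python scripts to look and compute and a tool call to move; the robot and the scene stay as the last step left them, time stands still between calls to the robot, and variables do not carry over. Pictures are saved under pics/ and viewed, at most 10 in all, crops included, and the job is handed in when it is done.

Besides the shell and the picture viewer there is one more tool, called after "Emit:" by a JSON object that holds its "api" and its "payload". jog_arm: Moves the arm, as the interface text tells. Its arguments: {"type":"object","properties":{"moves":{"type":"array"}},"required":["moves"]}

```bash
mkdir -p pics; cat > h.py <<'E'
from plant import *
import numpy as np, cv2
def ray(f,u,v):
    d=f["R"].T@np.array([(u-f["cx"])/f["fx"],(v-f["cy"])/f["fy"],1.]); return -f["R"].T@f["t"],d
def atz(f,u,v,z):
    c,d=ray(f,u,v); return c+d*(z-c[2])/d[2]
def dep(f,u,v):
    c,d=ray(f,u,v); return c+d*f["depth"][int(round(v)),int(round(u))]
def tri(f,p,g,q):
    c1,d1=ray(f,*p); c2,d2=ray(g,*q); d1/=np.linalg.norm(d1); d2/=np.linalg.norm(d2)
    s=np.linalg.lstsq(np.c_[d1,-d2],c2-c1,rcond=None)[0]; a=c1+s[0]*d1;b=c2+s[1]*d2
    return (a+b)/2,np.linalg.norm(a-b)
def proj(f,X):
    c=f["R"]@X+f["t"]; return [f["fx"]*c[0]/c[2]+f["cx"],f["fy"]*c[1]/c[2]+f["cy"]]
E
python3 - <<'E'
from h import *
np.set_printoptions(precision=3,suppress=True)
F={}
for n in("scene","top"):
    f=grab_frame(n);F[n]=f; cv2.imwrite(f"pics/{n}0.png",f["color"]); print(n,"cam",-f["R"].T@f["t"],f["fx"],f["R"][2])
    for k in("gauge","dial_center","bezel","zero_mark","pointer_tip","lever_pad","bowl","disc","finial","gouge"):
        for r in recognise(k,f)[:1]:
            u,v=r["rect"][:2]
            try:X=dep(f,u,v)
            except Exception:X=None
            print(k,round(r["p"],2),np.round(r["rect"],1),X)
print(state())
E
```

```text
scene cam [1.335 0.731 0.715] 388.2654948724319 [-0.632 -0.572 -0.523]
gauge 0.89 [281.6 216.9  52.9  65.7] [0.591 0.073 0.052]
dial_center 0.67 [283.4 216.3  60.9  61.6] [0.588 0.078 0.055]
bezel 0.81 [275.4 202.1  20.5  13.8] [0.578 0.034 0.083]
zero_mark 0.74 [278.9 200.4  23.3  17.4] [0.563 0.036 0.083]
lever_pad 0.48 [263.6 191.   10.5  10.4] [ 0.529 -0.065  0.063]
bowl 0.89 [180.1 182.5  32.   20.2] [ 0.641 -0.389  0.019]
disc 0.87 [322.2 227.1  24.9  16. ] [0.498 0.162 0.008]
finial 0.7 [245.8 239.8  16.7  24.3] [0.732 0.06  0.036]
gouge 0.93 [398.6 278.6 134.1  15.9] [0.563 0.456 0.02 ]
top cam [0.392 0.028 1.245] 389.631236964783 [ 0.151  0.015 -0.988]
gauge 0.58 [287.7 204.6  92.2  53.9] [0.566 0.029 0.084]
dial_center 0.71 [289.9 204.3  88.5  50.8] [0.566 0.023 0.086]
bezel 0.58 [286.4 202.1  22.8  26.1] [0.573 0.033 0.086]
zero_mark 0.75 [289.  202.7  20.3  22.7] [0.571 0.025 0.083]
lever_pad 0.6 [281.6 157.4  15.6  11.3] [0.72  0.046 0.055]
bowl 0.94 [413.6 174.   35.5  29.4] [ 0.671 -0.38   0.005]
disc 0.76 [249.9 237.9  24.6  23.6] [0.472 0.152 0.004]
finial 0.67 [281.1 158.1  13.4   9.1] [0.718 0.048 0.056]
gouge 0.91 [157.8 214.1  74.5  81.5] [0.552 0.446 0.014]
{'time': 1.1, 'joint_pos': array([ 1.071,  0.053,  1.613,  0.   ,  1.476, -0.119]), 'joint_vel': array([ 0.001, -0.001,  0.001, -0.001,  0.   , -0.001]), 'joint_efforts': array([ -0.   , -39.369, -37.047,  -0.   ,   0.   ,   0.   ]), 'tool_pos': array([0.232, 0.58 , 0.231]), 'tool_rot': array([0.   , 0.189, 0.982, 0.   ]), 'contact_force': array([-1.053,  1.484, -0.355]), 'ft_torque': array([-0.023,  0.02 ,  0.041]), 'grasp_force': 0.0, 'gripper_width': 0.9993370686488269}
```

```bash
python3 - <<'E'
from h import *
a=cv2.imread("pics/scene0.png")[160:270,220:350]; b=cv2.imread("pics/top0.png")[140:265,225:345]
r=lambda x:cv2.resize(x,(400,int(400*x.shape[0]/x.shape[1])),interpolation=cv2.INTER_CUBIC)
a,b=r(a),r(b);h=max(len(a),len(b))
p=lambda x:cv2.copyMakeBorder(x,0,h-len(x),0,0,0)
cv2.imwrite("pics/c1.png",np.hstack([p(a),p(b)]))
E
```

```text
(no output)
```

View pics/c1.png

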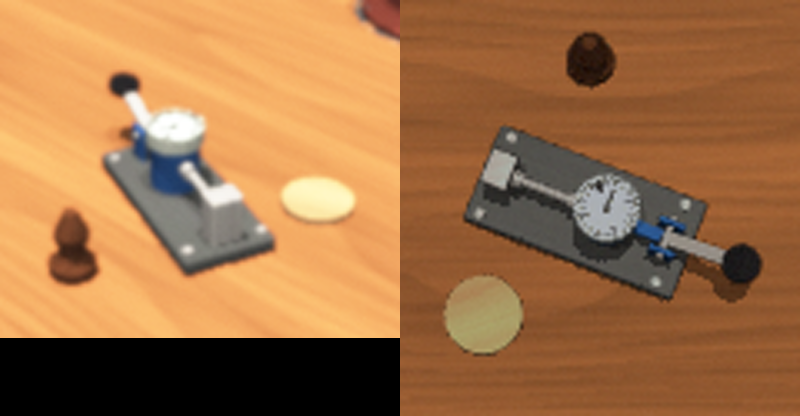

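```bash
cat >> h.py <<'E'
def ortho(f,c,z,half,n):
    g=np.linspace(-half,half,n); out=np.zeros((n,n,2),np.float32)
    Y,X=np.meshgrid(c[1]-g,c[0]-g)   # cols: -y to the right, rows: -x down
    P=np.stack([X,Y,np.full_like(X,z)],-1)@f["R"].T+f["t"]
    m=np.stack([f["fx"]*P[...,0]/P[...,2]+f["cx"],f["fy"]*P[...,1]/P[...,2]+f["cy"]],-1).astype(np.float32)
    return cv2.remap(f["color"],m[...,0],m[...,1],cv2.INTER_CUBIC)
E
python3 - <<'E'
from h import *
np.set_printoptions(precision=4,suppress=True)
t=grab_frame("top");s=grab_frame("scene")
for f,n in((t,"top"),(s,"scene")):
    for k in("lever_pad","bezel","gauge"):
        for r in regions_of(k,f)[:3]:
            m=r["pixels"]; v,u=np.nonzero(m); print(n,k,round(r["p"],2),np.round(r["rect"],1),[u.mean().round(1),v.mean().round(1)],len(u))
D,e=tri(t,(287.1,202.7),s,(277.2,202.2)); P,e2=tri(t,(327.3,218.9),s,(260.3,187.3))
print("dial",D,e,"pad",P,e2,P-D,np.hypot(*(P-D)[:2]))
# face from white pixels in the top view
hsv=cv2.cvtColor(t["color"],cv2.COLOR_BGR2HSV); 
X=np.array([[dep(t,u,v) for u in range(225,345)] for v in range(140,265)])
m=(X[...,2]>.078)&(X[...,2]<.095); print("high pts",m.sum(),X[m].mean(0),X[m].min(0),X[m].max(0))
c=D[:2]; a=ortho(t,c,.084,.04,400);b=ortho(s,c,.084,.04,400)
for i in(a,b): cv2.circle(i,(200,200),150,(0,0,255),1);cv2.circle(i,(200,200),2,(0,0,255),-1)
cv2.imwrite("pics/c2.png",np.hstack([a,b]))
E
```

```text
top lever_pad 0.48 [319.6 219.8  24.5  14.1] [np.float64(321.3), np.float64(216.4)] 184
top bezel 0.82 [288.4 203.7  23.3  24.7] [np.float64(286.5), np.float64(202.8)] 291
top gauge 0.83 [289.6 205.9  89.9  52.7] [np.float64(283.4), np.float64(204.2)] 2212
top gauge 0.33 [320.1 218.6  25.4  17.1] [np.float64(321.5), np.float64(216.6)] 164
scene lever_pad 0.64 [179.  183.1  30.4  25.3] [np.float64(179.7), np.float64(181.8)] 603
scene lever_pad 0.27 [321.9 226.2  21.2  14.5] [np.float64(322.5), np.float64(224.9)] 266
scene bezel 0.81 [276.5 203.4  17.4  12.7] [np.float64(276.6), np.float64(202.5)] 234
scene gauge 0.68 [281.9 215.9  53.6  62.4] [np.float64(279.2), np.float64(221.2)] 1703
dial [0.5708 0.0328 0.0793] 0.003989278758133212 pad [ 0.5217 -0.0892  0.0656] 0.0024326617851083343 [-0.0491 -0.122  -0.0138] 0.1314956789063001
high pts 315 [0.5731 0.0326 0.0845] [0.5432 0.0041 0.0787] [0.604  0.0617 0.0933]
```

View pics/c2.png

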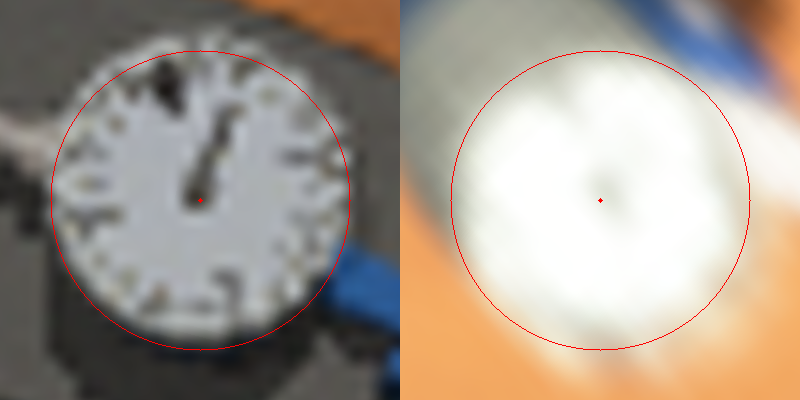

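Emit:
{"api": "jog_arm", "payload": {"moves": [[[8.54,-2.6,-1.91,0.3,0,0,0],[8.54,-2.6,-1.91,0.3,0,0,0],[8.54,-2.6,-1.91,0.3,0,0,0],[8.54,-2.6,-1.91,0.3,0,0,0],[8.54,-2.6,-1.91,0.3,0,0,0],[8.54,-2.6,-1.91,0.3,0,0,0],[8.54,-2.6,-1.91,0.3,0,0,0],[8.54,-2.6,-1.91,0.3,0,0,0],[8.54,-2.6,-1.91,0.3,0,0,0],[8.54,-2.6,-1.91,0.3,0,0,0],[8.54,-2.6,-1.91,0.3,0,0,0],[8.54,-2.6,-1.91,0.3,0,0,0],[8.54,-2.6,-1.91,0.3,0,0,0],[8.54,-2.6,-1.91,0.3,0,0,0],[8.54,-2.6,-1.91,0.3,0,0,0],[8.54,-2.6,-1.91,0.3,0,0,0],[8.54,-2.6,-1.91,0.3,0,0,0],[8.54,-2.6,-1.91,0.3,0,0,0],[8.54,-2.6,-1.91,0.3,0,0,0],[8.54,-2.6,-1.91,0.3,0,0,0]]]}}

```text
time: 3.17
tool_pos: [0.5738, 0.0308, 0.1713]
tool_rot: [0.0, 0.189, 0.982, 0.0]
contact_force: [-0.1, -0.2, -0.1]
gripper_width: 0.998
grasp_force: 0.0
```

Emit:
{"api": "jog_arm", "payload": {"moves": [[[8.54,0,0,0,0,0,0.124],[8.54,0,0,0,0,0,0.124],[8.54,0,0,0,0,0,0.124],[8.54,0,0,0,0,0,0.124],[8.54,0,0,0,0,0,0.124],[8.54,0,0,0,0,0,0.124],[8.54,0,0,0,0,0,0.124],[8.54,0,0,0,0,0,0.124],[8.54,0,0,0,0,0,0.124],[8.54,0,0,0,0,0,0.124],[8.54,0,0,0,0,0,0]]]}}

```text
time: 4.08
tool_pos: [0.5731, 0.0323, 0.1713]
tool_rot: [0.0, 0.725, 0.688, 0.0]
contact_force: [-0.6, -1.0, -0.7]
gripper_width: 0.997
grasp_force: 0.0
```

Emit:
{"api": "jog_arm", "payload": {"moves": [[[8.54,0,0,2.0,0,0,0],[8.54,0,0,2.0,0,0,0],[8.54,0,0,2.0,0,0,0],[8.54,0,0,2.0,0,0,0],[8.54,0,0,2.0,0,0,0],[8.54,0,0,1.9,0,0,0],[6.4,0,0,0,0,0,0],[6.4,0,0,0,0,0,0],[6.4,0,0,0,0,0,0]]]}}

```text
time: 4.83
tool_pos: [0.5736, 0.0323, 0.0534]
tool_rot: [0.0, 0.724, 0.69, 0.0]
contact_force: [-2.7, -0.2, -3.2]
gripper_width: 0.746
grasp_force: 1.8
```

Emit:
{"api": "jog_arm", "payload": {"moves": [[[5.0,0,0,0,0,0,0],[5.0,0,0,0,0,0,0],[5.0,0,0,0,0,0,0],[5.0,0,0,0,0,0,0],[5.0,0,0,0,0,0,0]]]}}

```text
time: 5.25
tool_pos: [0.5714, 0.0324, 0.054]
tool_rot: [-0.002, 0.724, 0.69, -0.002]
contact_force: [-9.7, -0.3, 6.4]
gripper_width: 0.682
grasp_force: 63.9
```

```bash
python3 - <<'E'
from h import *
t=grab_frame("top");s=grab_frame("scene");c=(.5731,.0327)
a=ortho(t,c,.084,.06,400);b=cv2.resize(s["color"][140:240,227:327],(400,400),interpolation=cv2.INTER_CUBIC)
cv2.imwrite("pics/c3.png",np.hstack([a,b]))
E
```

```text
(no output)
```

View pics/c3.png

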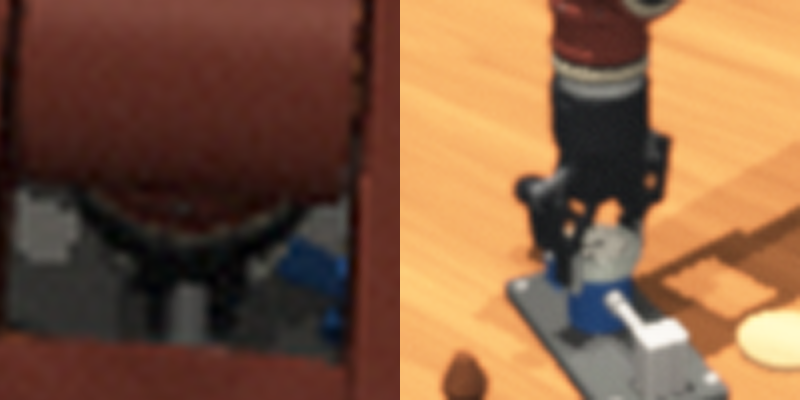

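The gripper holds the bezel (58 mm opening, small side force), with the fingers at the dial's two sides in the scene crop near (575,240) and (640,240). Now I turn it clockwise by 0.69 rad, then release and check.

Emit:
{"api": "jog_arm", "payload": {"moves": [[[5.0,0,0,0,0,0,0.115],[5.0,0,0,0,0,0,0.115],[5.0,0,0,0,0,0,0.115],[5.0,0,0,0,0,0,0.115],[5.0,0,0,0,0,0,0.115],[5.0,0,0,0,0,0,0.115],[5.0,0,0,0,0,0,0],[5.0,0,0,0,0,0,0],[5.0,0,0,0,0,0,0]]]}}

```text
time: 6.1
tool_pos: [0.5718, 0.0323, 0.054]
tool_rot: [-0.001, 0.915, 0.404, -0.002]
contact_force: [-7.9, -0.7, 4.8]
gripper_width: 0.683
grasp_force: 64.0
```

Emit:
{"api": "jog_arm", "payload": {"moves": [[[8.0,0,0,0,0,0,0],[8.0,0,0,0,0,0,0],[8.0,0,0,0,0,0,0],[8.0,0,0,0,0,0,0],[8.0,0,0,-2.5,0,0,0],[8.0,0,0,-2.5,0,0,0],[8.0,0,0,-2.5,0,0,0],[8.0,0,0,-2.5,0,0,0]]]}}

```text
time: 6.77
tool_pos: [0.5732, 0.0323, 0.1538]
tool_rot: [0.0, 0.915, 0.404, 0.0]
contact_force: [0.7, -1.0, 0.2]
gripper_width: 0.937
grasp_force: 0.0
```

Emit:
{"api": "jog_arm", "payload": {"moves": [[[0,-2.53,0.9,0,0,0,0],[0,-2.53,0.9,0,0,0,0],[0,-2.53,0.9,0,0,0,0],[0,-2.53,0.9,0,0,0,0],[0,-2.53,0.9,0,0,0,0],[0,0,0,0,0,0,0],[0,0,0,0,0,0,0],[0,0,0,0,0,0,0],[0,0,0,0,0,0,0]]]}}

```text
time: 7.52
tool_pos: [0.5214, -0.0907, 0.1525]
tool_rot: [0.0, 0.915, 0.404, 0.0]
contact_force: [1.1, 0.1, 0.1]
gripper_width: 0.004
grasp_force: 0.0
```

```bash
python3 - <<'E'
from h import *
t=grab_frame("top");s=grab_frame("scene");c=(.5731,.0327)
a=ortho(t,c,.084,.04,400);b=cv2.resize(s["color"][140:240,217:317],(400,400),interpolation=cv2.INTER_CUBIC)
cv2.line(a,(200,200),(200+int(150*.387),200-int(150*.922)),(0,0,255),1)
cv2.imwrite("pics/c4.png",np.hstack([a,b])); print(state()["gripper_width"])
E
```

```text
-0.002617799678975827
```

View pics/c4.png

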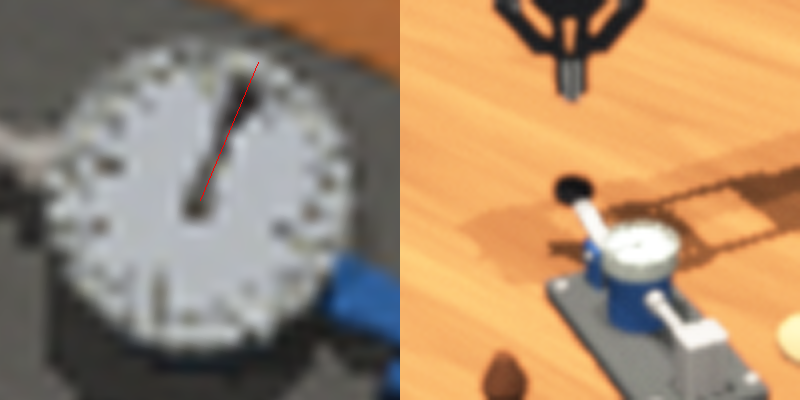

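The wedge at (240,97) and the opposite long mark at (159,300) in the crop give 0.38 rad, against 0.397 for the gauge and pointer, so the bezel is within about 0.02 rad of zero. The closed fingers are above the pad, and I press next.

Emit:
{"api": "jog_arm", "payload": {"moves": [[[0,0,0,1.9,0,0,0],[0,0,0,1.9,0,0,0],[0,0,0,1.9,0,0,0],[0,0,0,1.7,0,0,0],[0,0,0,0.4,0,0,0],[0,0,0,0.4,0,0,0],[0,0,0,0.4,0,0,0],[0,0,0,0.4,0,0,0],[0,0,0,0.4,0,0,0],[0,0,0,0.4,0,0,0],[0,0,0,0.4,0,0,0],[0,0,0,0,0,0,0],[0,0,0,0,0,0,0]]]}}

```text
time: 8.7
tool_pos: [0.5219, -0.0926, 0.0515]
tool_rot: [0.001, 0.915, 0.404, 0.0]
contact_force: [-2.3, -3.1, 5.8]
gripper_width: 0.002
grasp_force: 3.0
```

```bash
cat > look.py <<'E'
from h import *
import sys
t=grab_frame("top");s=grab_frame("scene");c=(.5731,.0327)
a=ortho(t,c,.084,.04,400);b=cv2.resize(s["color"][140:240,217:317],(400,400),interpolation=cv2.INTER_CUBIC)
cv2.imwrite(sys.argv[1],np.hstack([a,b])); st=state(); print(st["tool_pos"],st["contact_force"])
E
python3 look.py pics/c5.png
```

```text
[ 0.52193775 -0.09262338  0.05166378] [-2.66506494 -3.0251486   6.18914645]
```

View pics/c5.png

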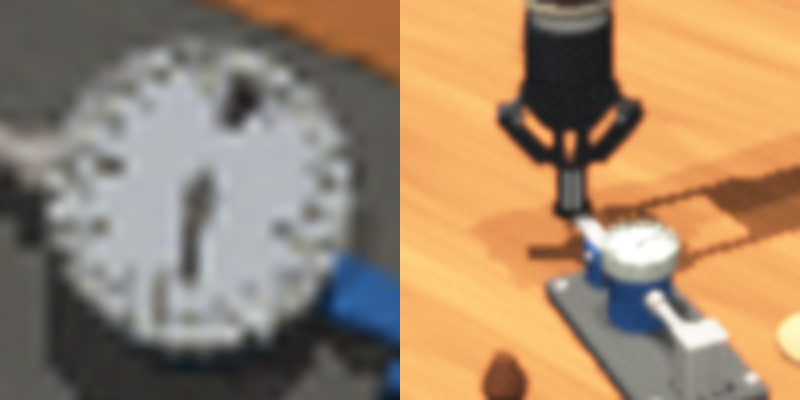

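The pointer runs from (199,198) to (188,282), about 0.26 rad short of the 10 mark at (159,300). It needs about 1.7 mm more.

Emit:
{"api": "jog_arm", "payload": {"moves": [[[0,0,0,0.09,0,0,0],[0,0,0,0.09,0,0,0],[0,0,0,0,0,0,0],[0,0,0,0,0,0,0],[0,0,0,0,0,0,0],[0,0,0,0,0,0,0],[0,0,0,0,0,0,0],[0,0,0,0,0,0,0]]]}}

```text
time: 9.47
tool_pos: [0.5219, -0.0927, 0.05]
tool_rot: [0.002, 0.915, 0.404, 0.0]
contact_force: [-2.6, -3.2, 8.0]
gripper_width: -0.001
grasp_force: 3.4
```

```bash
python3 look.py pics/c6.png
```

```text
[ 0.52189815 -0.09270682  0.05004047] [-2.91863647 -2.73047398  6.7234223 ]
```

View pics/c6.png

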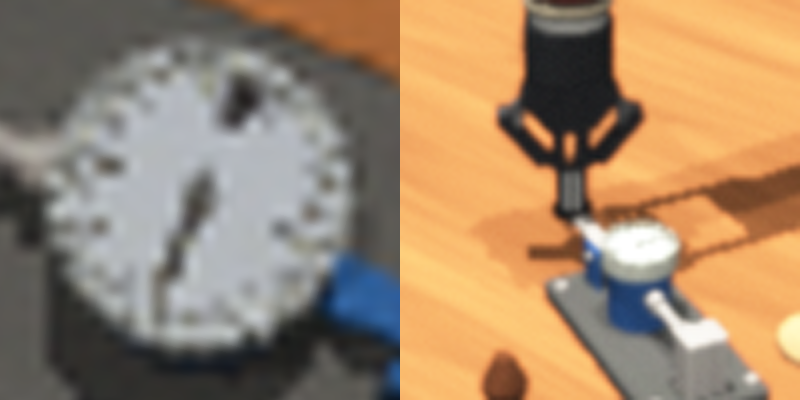

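The pointer now runs from (200,195) to (165,283), in line with the 10 mark at (159,300). The wedge is still at zero at (240,100), and the press force is about 7 N.

```bash
python3 -c "
from plant import *
print(job_done())"
```

```text
the job is handed in; nothing more can be done
None
```

The job is handed in: by the last picture the bezel is within about 0.02 rad of zero and the fingers hold the lever at about 7 N with the pointer at 10, though the hand-in returned no verdict.

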